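# Stack the spacers on the film-sample holder

## Robot

A 6-joint arm with a two-finger parallel gripper is mounted at the origin on the work surface. World frame = base frame: x ahead of the robot, y to its left, z up, the work surface at z = 0. Lengths are in m, angles in rad, forces in N, time in s.
With the tool pointing down it reaches from about 0.325 to 0.775 m from the base axis. Payload 5.5 kg.
Tool frame: the origin (TCP) lies between the finger pads; the fingertips stand 8 mm ahead of it and the grasp point (between the pads) lies 11 mm behind it (tcp_to_tips is the distance from the TCP to the fingertips, in m); z points along the fingers, y is the direction in which the jaws open and shut (so a half turn about z gives the same grasp; the last joint's range is limited). The gripper opens to 88 mm and grips with 3 to 60 N. Pads are 20 mm wide; open, the fingers measure 115 mm over their backs; the gripper's body (75 mm by 178 mm) begins 61 mm behind the grasp point.
Start: joints at [1.245, 0.091, 1.231, -0, 1.82, -0.057], TCP at [0.159, 0.578, 0.231] pointing down, gripper open.
Joint ranges: [-2.87, 2.87], [-0.86, 2.18], [0.17, 2.46], [-1.51, 4.65], [0.06, 2.69], [-2.65, 2.65]. Speed limits (rad/s): [2.57, 2.57, 3.01, 3.14, 3.14, 3.14].

## Interface

Orientations are given as a unit quaternion [w, x, y, z].
In Python, from bench import * gives the robot as it stands. Calls block until the motion is done:
- move_to(position, orientation): joint-space move of the TCP to a pose.
- move_l(position, speed=0.15, orientation=None): straight line of the TCP; orientation=None keeps the orientation; speed is the mean speed in m/s.
- movej(angles): joint-space move.
- gripper_open() and close(): open the fingers fully, or close them until they stop; the grip force is fixed at half the most.
- hold(seconds).
- inverse_kinematics(position, orientation): joint angles nearest the present ones, or None.
- state(): the state.
- get_image(name): name is "scene" or "top" or "wrist"; returns a dict with "frame" (420x560x3 uint8, blue, green, red), "depth" (420x560 float32, m along the optical axis (not along the pixel's ray), 0 where there is no reading), "camera_matrix" (3x3 intrinsics, pixels), "view" (4x4, takes a point from world to camera coordinates). Camera axes: x right, y up, looking along -z (the intrinsics and any distortion apply to the point x, -y, -z); pixel columns grow to the right and rows downward; lengths in m; the calibration is good to about 2 mm. The wrist camera is an equidistant fisheye: a pixel r from the principal point sees the ray r / f radians off the axis. A picture is of the moment at which its call begins.
A pose or a line that the arm cannot do raises IKError and nothing moves.
- job_done(): hands the job in, once; it reports no verdict.
The state is a dict: "time": time; "joint_pos": joint angles; "dq": joint speeds; "joint_torque": joint torques, N m; "ee_pos": TCP position; "ee_rot": TCP orientation; "ft_force": force on the tool from outside, world axes, zero at the start; "moment": the same for the moment, N m; "finger_gap": finger opening in m.
Only numpy, scipy, OpenCV 4.12 (cv2) and the standard library are available. Lean on these libraries where they do the work, as an engineer would, in place of code of your own. Each camera call takes 0.05 s, during which the arm holds its last target. There are 200 camera calls.

## Task

Build up the spacer stack on the sample holder: thread the wide aluminium spacer onto the upright arbor first, then the narrower brass spacer on top of it, and press the stack gently down until the stiff red collar underneath is fully home and both spacers sit flat. The arbor may be clamped anywhere along the stand's slot, so find it by eye or by feel; do not force it, and leave the blue spare spacer and the other things on the bench where they are.

Things in the scene. Friction and masses are not known exactly. Their poses are not given: they have to be found in the camera images.
- stand: Fixed grey plate on the bench, 84 (its x) by 150 (its y) by 12 mm thick, a black slot along its y; origin under its centre, z up. On it, over the slot: a dark foot, 40 mm diameter, 6 mm high, on the foot the red collar, and through both the steel arbor.
- slot_mid (a point): Middle of the slot, on the plate's top face (12 mm over the bench); axes as the stand. The upright arbor, 16 mm diameter, stands on the slot line (x = 0 here) but is clamped rigidly anywhere from y = -15 to +15 mm along it: where is not measured. Its flat top, with a 1.5 mm chamfer, is 58 mm above this point.
- collar (a joint): Red collar on the arbor, 36 mm diameter, 6 mm thick: how far it has been pushed down, in m. 0 = up (its top face 22 mm above slot_mid), 0.010 = fully home on the foot (top face 12 mm above slot_mid), a hard stop. It starts between 0 and 0.004, moves under about 8 N downward push and stays where it is left; it does not spring back.
- wide_mid (a point): Centre (half-way up, on the bore axis) of the wide spacer: plain bright aluminium ring, 56 mm outside diameter, 19.6 mm bore, 18 mm thick, about 0.1 kg, lying flat on the bench; z is the bore axis.
- narrow_mid (a point): Centre (half-way up, on the bore axis) of the narrow spacer: brass ring, 40 mm outside diameter, 19.6 mm bore, 14 mm thick, about 0.1 kg, lying flat on the bench; z is the bore axis.
- spare_mid (a point): Centre of the blue plastic spare spacer, 48 mm outside diameter, 8 mm thick, lying on the bench: not used, leave it.
- turbine: White model wind turbine, about 0.23 m tall, on a 75 by 105 mm base with a solar panel; origin under its base. Leave alone.
- jar: Small glass jar, 52 mm diameter, 60 mm tall; origin under its base. Leave alone.
- driver: Screwdriver lying on the bench. Leave alone.
- sample: Square film sample in a white frame, 80 by 80 by 5 mm, lying on the bench; origin under its centre. Leave alone.
Not all that is in view belongs to the job. Of the things shaped like the part that bears wide_mid, the aluminium one is meant. What is shaped like the stand but green is not meant.

How it is judged:
On the way, in this order (a step that is already met when the one before it is completed fails the run):
1. the wide spacer is threaded on the arbor (x of wide_mid in the frame of slot_mid between -0.005 and 0.005 m and y of wide_mid in the frame of slot_mid between -0.019 and 0.019 m and z of wide_mid in the frame of slot_mid between 0.015 and 0.046 m), for 0.2 s.
2. the narrow spacer is threaded on the arbor above the wide one (x of narrow_mid in the frame of slot_mid between -0.005 and 0.005 m and y of narrow_mid in the frame of slot_mid between -0.019 and 0.019 m and z of narrow_mid in the frame of slot_mid between 0.015 and 0.052 m), for 0.2 s.
At the end, for the whole second after the job is handed in: Both spacers released, at rest and flat (0.07 rad) round the arbor, within 5 mm of the slot line and of each other's axis; collar down more than 8.5 mm; spacer centres above the plate: wide under 23.5 mm, narrow 34 to 39.5 mm (21 and 37 when home) (x of wide_mid in the frame of slot_mid between -0.005 and 0.005 m and y of wide_mid in the frame of slot_mid between -0.019 and 0.019 m and z of wide_mid in the frame of slot_mid between 0.015 and 0.0235 m and x of narrow_mid in the frame of slot_mid between -0.005 and 0.005 m and y of narrow_mid in the frame of slot_mid between -0.019 and 0.019 m and z of narrow_mid in the frame of slot_mid between 0.015 and 0.0395 m and z of narrow_mid in the frame of slot_mid above 0.034 m and horizontal distance between wide_mid and narrow_mid below 0.005 m and value of joint collar above 0.0085 m and angle between each of wide_mid, narrow_mid's own z axis and vertical below 0.07 rad and linear speed of each of wide, narrow below 0.01 m/s); the robot touches nothing.
It fails at once if anything presses on the stand, arbor, collar or stack with more than 50 N (contact force between anything else and stand above 50 N).
It fails at once if the spare spacer is moved more than 20 mm (distance of spare_mid from where it was at the start of the episode above 0.02 m).
It fails at once if the turbine, jar, screwdriver or film sample is moved more than 30 mm (distance of any of turbine, jar, driver, sample from where it was at the start of the episode above 0.03 m).
It also fails if it takes over 54 s, if anything falls off the work surface, if the arm or the gripper's body presses on something with over 40 N, if the wrist force passes 120 N, or if a joint passes its speed limit or range.

## Working session

There is one attempt and no reset: what is moved stays moved. The work goes in short steps, each a Python script; the robot and the scene stay as the last script left them, time stands still between calls to the robot, and variables do not carry over. Pictures are saved under pics/ and viewed, about 8 in all and at most 12, crops included, and the job is handed in when it is done.

```bash
ls; mkdir -p pics; python3 - <<'E'
from bench import *
import cv2,numpy as np,pickle
d={}
for n in ("scene","top"):
    d[n]=get_image(n); cv2.imwrite(f"pics/{n}0.png",d[n]["frame"])
pickle.dump(d,open("im0.pkl","wb"))
for n in d: print(n,d[n]["camera_matrix"],d[n]["view"],[k for k in d[n]])
s=state();print(s["time"],s["ee_pos"],s["ee_rot"],s["finger_gap"],s["ft_force"])
E
```

```text
pics
scene [[456.33254942   0.         270.22641811]
 [  0.         456.33254942 207.99734014]
 [  0.           0.           1.        ]] [[ 0.33107936  0.94340776  0.01919009 -0.17480897]
 [-0.62517763  0.20407607  0.75332986  0.27348944]
 [ 0.706781   -0.26140919  0.6573628  -1.39081175]
 [ 0.          0.          0.          1.        ]] ['frame', 'depth', 'camera_matrix', 'view']
top [[379.54862121   0.         282.00613141]
 [  0.         379.54862121 212.04339987]
 [  0.           0.           1.        ]] [[-0.01459802 -0.9996462   0.02223434 -0.00194481]
 [ 0.99198808 -0.01168834  0.12578963 -0.4995215 ]
 [-0.12548525  0.02389248  0.99180774 -0.94788784]
 [ 0.          0.          0.          1.        ]] ['frame', 'depth', 'camera_matrix', 'view']
0.1 [0.1592811  0.57819692 0.22963162] [-1.80419919e-04  1.34031338e-01  9.90976693e-01 -8.73024377e-04] 0.087768150249591 [0.28099321 1.089496   0.95887522]
```

View pics/top0.png

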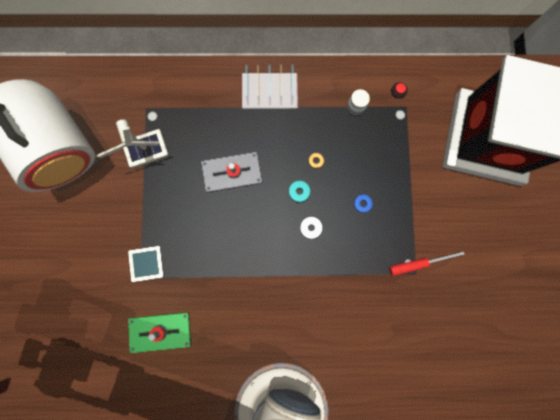

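View pics/scene0.png

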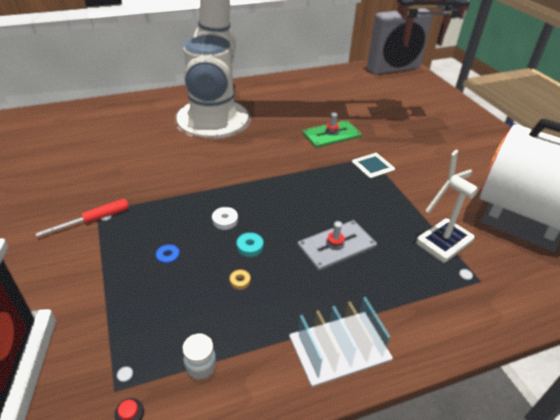

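```bash
cat > h.py <<'E'
import cv2,numpy as np
def ray(im,u,v,fish=False):
    K=im["camera_matrix"];V=im["view"];a=(u-K[0,2])/K[0,0];b=(v-K[1,2])/K[1,1]
    if fish:
        r=np.hypot(a,b);s=np.sinc(r/np.pi);d=np.array([a*s,-b*s,-np.cos(r)])
    else: d=np.array([a,-b,-1.])
    R=V[:3,:3];return -R.T@V[:3,3],R.T@d
def hit(im,u,v,z,fish=False):
    o,d=ray(im,u,v,fish);return (o+d*(z-o[2])/d[2])[:2]
def blobs(im,lo,hi,amin=60):
    hsv=cv2.cvtColor(im["frame"],cv2.COLOR_BGR2HSV);m=cv2.inRange(hsv,np.array(lo),np.array(hi))
    cs,_=cv2.findContours(m,cv2.RETR_EXTERNAL,cv2.CHAIN_APPROX_NONE)
    return [c for c in cs if cv2.contourArea(c)>amin]
E
python3 - <<'E'
import pickle
from h import *
d=pickle.load(open("im0.pkl","rb"))
def rep(n,nm,lo,hi,z,roi):
    for c in blobs(d[n],lo,hi,15):
        (u,v),ax,a=cv2.fitEllipse(c) if len(c)>5 else (c.mean((0,1)),0,0)
        if roi[0]<u<roi[1] and roi[2]<v<roi[3]: print(n,nm,round(u,1),round(v,1),np.round(ax,1),hit(d[n],u,v,z).round(4))
R={"top":(195,400,120,260),"scene":(100,400,190,330)}
for n in R:
    rep(n,"alu",(0,0,150),(180,60,255),.018,R[n])
    rep(n,"brass",(12,90,100),(32,255,255),.014,R[n])
    rep(n,"teal",(80,90,80),(98,255,255),.018,R[n])
    rep(n,"blue",(105,120,80),(130,255,255),.008,R[n])
    rep(n,"red",(0,120,90),(8,255,255),.032,R[n]); 
# stand
for n in("top",):
    hsv=cv2.cvtColor(d[n]["frame"],cv2.COLOR_BGR2HSV)
    for c in blobs(d[n],(0,0,75),(180,60,190),300):
        (u,v),ax,a=cv2.minAreaRect(c)
        if 200<u<262 and 140<v<200:
            P=np.array([hit(d[n],*p,.012) for p in cv2.boxPoints(((u,v),ax,a))]);print("stand",u,v,ax,a,P.mean(0),P-P.mean(0))
c1=cv2.resize(d["top"]["frame"][130:250,195:385],None,fx=4,fy=4,interpolation=cv2.INTER_CUBIC)
cv2.imwrite("pics/crop.png",c1)
E
```

```text
top alu 310.9 227.2 [21.3 21.7] [ 0.4603 -0.0837]
top alu 231.3 171.3 [32.4 64.9] [0.6115 0.1237]
top alu 391.7 192.5 [ 95.3 159. ] [ 0.5499 -0.3004]
top brass 315.8 160.1 [15.1 15.5] [ 0.6408 -0.1015]
top teal 299.2 190.9 [21.1 21.3] [ 0.5568 -0.0549]
top blue 363.0 202.9 [17.6 18.1] [ 0.5243 -0.2252]
top red 232.9 170.3 [11.6 12.7] [0.6107 0.1179]
scene alu 336.4 243.1 [34.8 68.5] [0.6175 0.1179]
scene alu 224.6 216.1 [18.7 25.4] [ 0.4605 -0.086 ]
scene brass 239.7 278.6 [19.6 21. ] [ 0.6428 -0.1045]
scene teal 249.6 243.8 [24.8 27.8] [ 0.5614 -0.0584]
scene blue 167.2 253.3 [18.8 24.7] [ 0.5245 -0.2277]
scene red 335.5 238.4 [11.  15.3] [0.6162 0.1147]
scene red 104.1 210.0 [13.3 61.8] [ 0.3726 -0.3388]
stand 254.87191772460938 196.76022338867188 (160.5900115966797, 236.4271697998047) 88.45184326171875 [0.54927111 0.05969186] [[ 0.20793912  0.32474149]
 [ 0.22220961 -0.31597334]
 [-0.21169435 -0.30809535]
 [-0.21845438  0.29932719]]
```

View pics/crop.png

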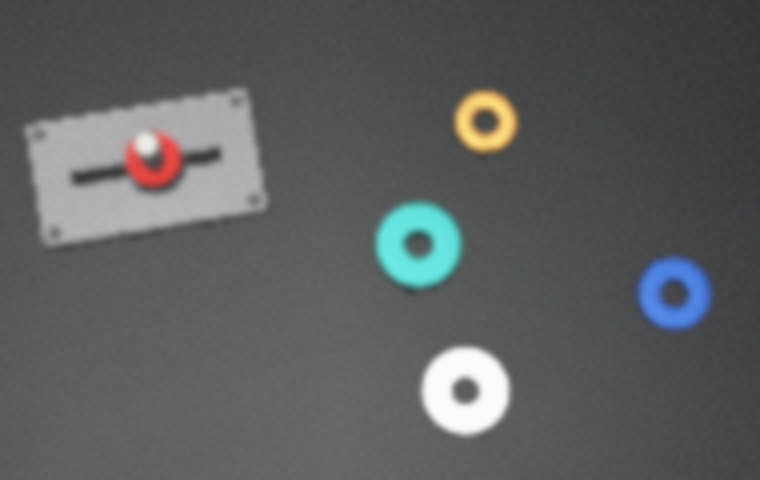

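Candidates, in top-view pixels: aluminium ring (311,227), teal look-alike (299,191), brass ring (316,160), blue spare (363,203), grey stand (231,171) and green look-alike stand (159,333). The crop confirms which is which: I want the plain white/aluminium ring, the brass ring and the grey stand. Next I look at each from above with the wrist camera, keeping one orientation so that calibration bias cancels.

```bash
python3 - <<'E'
from bench import *
from h import *
import pickle
T={"arbor":(0.613,0.118),"narrow":(0.6418,-0.103),"wide":(0.4604,-0.085)}
s=state()
for q in ([0,1,0,0],[0,0,1,0]): print(q,[np.round(inverse_kinematics([*p,.2],q),2) for p in T.values()])
best=min(([0,1,0,0],[0,0,1,0]),key=lambda q:max(abs(inverse_kinematics([*p,.2],q)[5]) for p in T.values()))
d={"q":best}
for k,p in T.items():
    move_to([*p,.2],best); hold(.2); d[k]=get_image("wrist"); d[k+"s"]=state()
    cv2.imwrite(f"pics/w_{k}.png",d[k]["frame"]); print(k,state()["time"],state()["ee_pos"],state()["ft_force"])
print(best,d["wide"]["camera_matrix"],d["wide"]["view"])
pickle.dump(d,open("im1.pkl","wb"))
cv2.imwrite("pics/w_all.png",cv2.resize(np.hstack([d["arbor"]["frame"],d["wide"]["frame"]]),(800,300)))
E
```

```text
[0, 1, 0, 0] [array([ 0.14,  0.15,  1.22, -0.  ,  1.77,  1.71]), array([-0.21,  0.22,  1.14, -0.  ,  1.78,  1.36]), array([-0.26, -0.27,  1.62, -0.  ,  1.79,  1.32])]
[0, 0, 1, 0] [array([ 0.14,  0.15,  1.22, -0.  ,  1.77, -1.44]), array([-0.21,  0.22,  1.14, -0.  ,  1.78, -1.78]), array([-0.26, -0.27,  1.62, -0.  ,  1.79, -1.83])]
arbor 2.6583 [0.61288744 0.11855598 0.20005642] [-0.25700475 -0.25025499 -0.84092931]
narrow 3.8 [ 0.64195467 -0.10137606  0.20018276] [-0.8038506  -0.90925932 -0.41775501]
wide 4.8083 [ 0.46118684 -0.08508132  0.19968046] [ 0.25381964 -0.30736622 -0.36140626]
[0, 1, 0, 0] [[325.1922621    0.         276.00630802]
 [  0.         325.1922621  208.73452664]
 [  0.           0.           1.        ]] [[ 1.03056849e-04 -9.99999967e-01 -2.35392109e-04 -8.53249704e-02]
 [ 9.54484789e-01  1.68574145e-04 -2.98259552e-01 -4.12453332e-01]
 [ 2.98259581e-01 -1.93940498e-04  9.54484774e-01 -5.00838926e-01]
 [ 0.00000000e+00  0.00000000e+00  0.00000000e+00  1.00000000e+00]]
```

View pics/w_all.png

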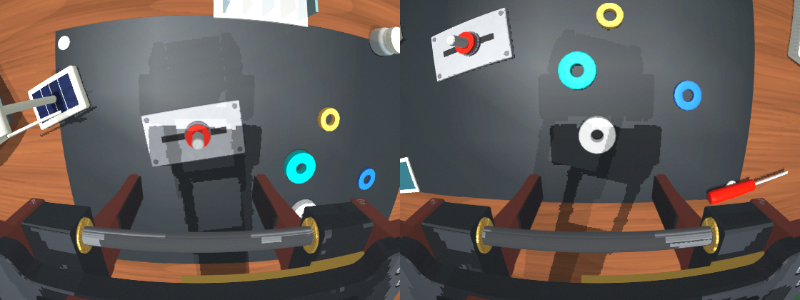

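```bash
python3 - <<'E'
from h import *
import pickle
d=pickle.load(open("im1.pkl","rb"))
def crop(k,u,v,n=40): return cv2.resize(d[k]["frame"][v-n:v+n,u-n:u+n],(400,400),interpolation=cv2.INTER_NEAREST)
cv2.imwrite("pics/c1.png",np.hstack([crop("arbor",277,190),crop("wide",274,188)]))
def circ(P):
    A=np.c_[2*P,np.ones(len(P))];x=np.linalg.lstsq(A,(P**2).sum(1),rcond=None)[0];return x[:2],np.sqrt(x[2]+x[:2]@x[:2])
for k,lo,hi,z in(("wide",(0,0,140),(180,50,255),.018),("narrow",(18,90,100),(34,255,255),.014)):
    hsv=cv2.cvtColor(d[k]["frame"],cv2.COLOR_BGR2HSV);m=cv2.inRange(hsv,np.array(lo),np.array(hi));m[300:]=0
    cs,h=cv2.findContours(m,cv2.RETR_CCOMP,cv2.CHAIN_APPROX_NONE)
    for c,hh in zip(cs,h[0]):
        if cv2.contourArea(c)<80: continue
        P=np.array([hit(d[k],u,v,z,True) for u,v in c[:,0]])
        o,r=circ(P); print(k,"hole" if hh[3]>=0 else "outer",c.mean((0,1)).round(1),o.round(4),r.round(4),P.min(0).round(4),P.max(0).round(4))
E
```

```text
wide outer [520.  248.7] [ 0.3805 -0.4347] 0.0278 [ 0.3662 -0.4805] [ 0.3911 -0.3897]
wide outer [ 13.3 248.5] [0.3776 0.3271] 0.0394 [0.3348 0.2851] [0.4207 0.3576]
wide outer [275.4 188.6] [ 0.4598 -0.0847] 0.0277 [ 0.4317 -0.112 ] [ 0.4879 -0.0574]
wide hole [275.6 188.4] [ 0.4604 -0.0849] 0.0091 [ 0.4521 -0.0949] [ 0.4686 -0.0746]
wide outer [100.3  63. ] [0.6099 0.1195] 0.0659 [0.5587 0.0419] [0.6617 0.1977]
wide hole [94.5 60.5] [0.6103 0.1206] 0.0327 [0.5906 0.0718] [0.6351 0.1708]
wide outer [554.3  40.2] [ 0.6732 -0.4682] 0.0426 [ 0.6084 -0.4808] [ 0.7435 -0.4343]
narrow outer [277.7 187.7] [ 0.6408 -0.1031] 0.0199 [ 0.6204 -0.123 ] [ 0.6616 -0.084 ]
narrow hole [277.8 187.3] [ 0.6413 -0.1033] 0.009 [ 0.6329 -0.1133] [ 0.6495 -0.0938]
```

View pics/c1.png

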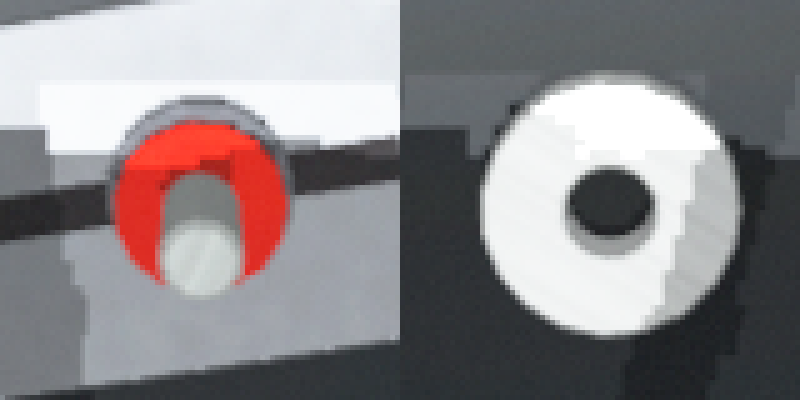

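```bash
python3 - <<'E'
from bench import *
from h import *
import pickle
d=pickle.load(open("im1.pkl","rb"))
print("arbor",hit(d["arbor"],276.7,200.9,.070,True),d["arbor"]["view"][:3,3])
print(np.array([state()["ee_pos"] for _ in range(4)]))
p=[.460,-.0848]
move_l([*p,.05],.2); move_l([*p,.012],.06); hold(.2);s=state();print(s["ee_pos"],s["ft_force"])
close(); s=state();print("gap",s["finger_gap"],s["ft_force"],s["ee_pos"])
move_l([*p,.12],.15);hold(.2);s=state();print("gap",s["finger_gap"],s["ft_force"],s["ee_pos"],s["time"])
im=get_image("wrist");pickle.dump(im,open("im2.pkl","wb"));cv2.imwrite("pics/held.png",im["frame"])
E
```

```text
arbor [0.61306094 0.11779221] [ 0.11779875 -0.55743586 -0.54595956]
[[ 0.46118684 -0.08508132  0.19968046]
 [ 0.46118684 -0.08508132  0.19968046]
 [ 0.46118684 -0.08508132  0.19968046]
 [ 0.46118684 -0.08508132  0.19968046]]
[ 0.4603303  -0.08487851  0.01249416] [-0.10560275  0.08298346 -0.89046513]
gap 0.05588290558779671 [-0.6581385   0.22007594  0.99115658] [ 0.46001132 -0.08480092  0.01202256]
gap 0.055795862592912554 [-0.16415011 -0.27529022 -2.06741486] [ 0.45943409 -0.08465917  0.11870051] 8.3667
```

View pics/held.png

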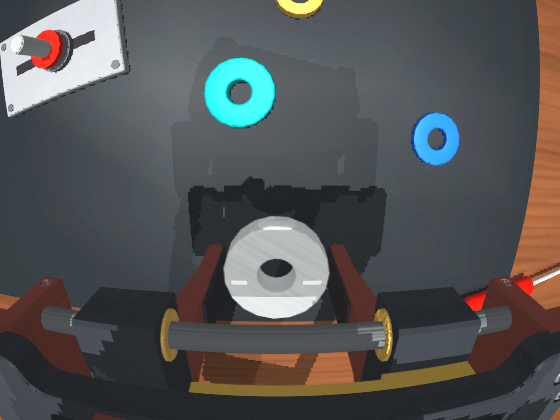

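```bash
cat >> h.py <<'E'
def down(move_l,state,p,z0,z1,fmax,step=.002,sp=.03,log=True):
    b=np.array(state()["ft_force"]);z=z0;f=b*0
    while z>z1+1e-6:
        z=max(z1,z-step);move_l([*p,z],sp);s=state();f=np.array(s["ft_force"])-b
        if log and (np.abs(f).max()>4): print(round(z,4),f.round(1))
        if abs(f[2])>fmax or np.hypot(*f[:2])>15: break
    return z,f
E
python3 - <<'E'
from bench import *
from h import *
import pickle
im=pickle.load(open("im2.pkl","rb"))
print("held bore",hit(im,276,275,.126,True),"tcp .460 -.0848")
a=[.613,.1178]
move_to([*a,.12],[0,1,0,0]);hold(.2)
move_l([*a,.090],.08);hold(.2)
im=get_image("wrist");cv2.imwrite("pics/over.png",im["frame"][150:360,130:430].repeat(2,0).repeat(2,1));pickle.dump(im,open("im3.pkl","wb"))
print(down(move_l,state,a,.090,.072,10),state()["ft_force"],state()["time"],state()["ee_pos"])
E
```

```text
held bore [ 0.45909109 -0.08490734] tcp .460 -.0848
(0.072, array([-0.57708419, -1.22875346,  1.54802415])) [-0.46884395 -0.78775985 -0.92493824] 12.6417 [0.61286919 0.11779031 0.07175058]
```

View pics/over.png

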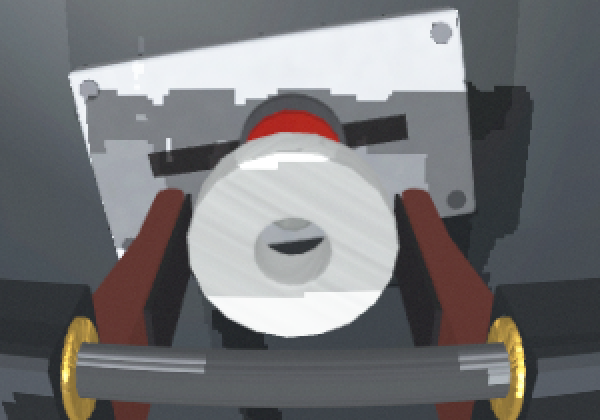

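The wide spacer is over the arbor top with no contact force. Continuing down onto the collar.

```bash
python3 - <<'E'
from bench import *
from h import *
a=[.613,.1178]
print(down(move_l,state,a,.072,.048,10,.004,.06))
print(down(move_l,state,a,.048,.0345,17,.001,.03),state()["ee_pos"],state()["time"],state()["finger_gap"])
E
```

```text
(0.048, array([0.77454137, 0.73453133, 0.87372756]))
0.042 [-2.8  0.3  5.1]
0.041 [-2.2  0.7  6.1]
0.04 [-2.5 -0.8  6.8]
0.039 [-3.1 -0.1  6.6]
0.038 [-3.2 -0.1  6.1]
0.037 [-3.4 -1.   6.9]
0.036 [-3.  -0.2  6. ]
0.035 [-3.4 -0.2  6.5]
0.0345 [-3.9 -1.1  7.4]
(0.0345, array([-3.88866902, -1.09074579,  7.38898693])) [0.61326232 0.11782371 0.0359323 ] 17.6417 0.05607381699347284
```

```bash
python3 - <<'E'
from bench import *
from h import *
a=[.613,.1178]
b=np.array(state()["ft_force"]);print(b)
for z in (.0338,.0331,.0324,.0317):
    move_l([*a,z],.03);s=state();print(z,np.round(s["ft_force"],1),s["ee_pos"].round(4))
    if s["ft_force"][2]>16: break
gripper_open();hold(.2);s=state();print(s["ft_force"],s["ee_pos"])
move_l([*a,.12],.2)
n=[.6410,-.1031]
move_to([*n,.12],[0,1,0,0])
E
python3 - <<'E'
from bench import *
from h import *
import pickle
hold(.1);d={"top":get_image("top"),"scene":get_image("scene"),"w":get_image("wrist")};pickle.dump(d,open("im4.pkl","wb"));print(state()["time"])
A=cv2.resize(d["scene"]["frame"][190:290,280:400],(480,400),interpolation=cv2.INTER_CUBIC)
cv2.imwrite("pics/after.png",A)
E
```

```text
[-3.58297159 -1.14397432  7.33777624]
0.0338 [-5.7 -0.4  9.8] [0.6133 0.1178 0.0359]
0.0331 [-6.4 -0.5 12.5] [0.6133 0.1178 0.0359]
0.0324 [-7.9 -1.9 15.3] [0.6133 0.1179 0.0358]
0.0317 [-9.3 -1.  18.4] [0.6134 0.1178 0.0358]
[-0.0548761  -0.05485387  0.67898359] [0.61303834 0.11781979 0.03171136]
21.25
```

View pics/after.png

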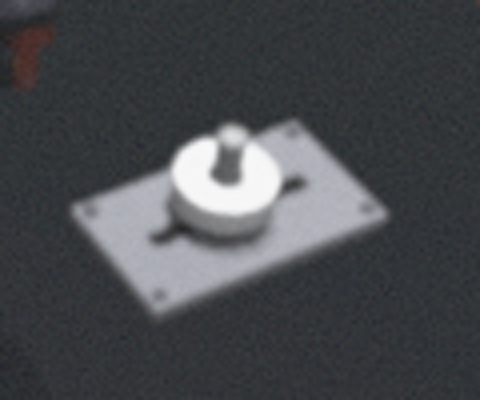

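Wide is down at the hard stop (TCP reads 35.8 mm against 36 expected, force rising to 18 N) and sits flat. Now the brass one.

```bash
python3 - <<'E'
from bench import *
from h import *
n=[.6410,-.1031];a=[.6128,.1178]
move_l([*n,.05],.2); move_l([*n,.012],.06); hold(.1)
close();print("gap",state()["finger_gap"],state()["ft_force"])
move_l([*n,.12],.15);hold(.1);print("gap",state()["finger_gap"])
move_to([*a,.12],[0,1,0,0]);hold(.2)
move_l([*a,.090],.1)
z,f=down(move_l,state,a,.090,.072,10);print(z,f,state()["time"])
if z<.0721:
    z,f=down(move_l,state,a,.072,.058,10,.002,.04);print(z,f)
    z,f=down(move_l,state,a,z,.049,16,.001,.03);print(z,f,state()["ee_pos"],state()["finger_gap"],state()["time"])
E
```

```text
gap 0.03927083310046202 [-0.29045344 -0.50906163 -0.07663171]
gap 0.03933655480803472
0.072 [ 0.53323898  0.78269281 -0.33425758] 28.2167
0.058 [-0.65750448  0.16261507  0.06999522]
0.053 [-1.6 -2.1  5.3]
0.052 [-3.6 -1.   9.8]
0.051 [-5.3 -1.5 13.4]
0.05 [-8.5 -2.2 16.9]
0.049999999999999996 [-8.51007279 -2.22372282 16.85554213] [0.61325174 0.11785305 0.05370109] 0.03917927353513543 31.9667
```

Home against the hard stop (53.7 mm against 54 expected). Releasing, retreating and checking.

```bash
python3 - <<'E'
from bench import *
from h import *
a=[.6128,.1178]
gripper_open();hold(.2);move_l([*a,.2],.15);move_l([.52,.1178,.2],.2);hold(.3)
w=get_image("wrist");s=get_image("scene");t=get_image("top");print(state()["time"],state()["ft_force"])
A=cv2.resize(s["frame"][190:290,280:400],(400,400),interpolation=cv2.INTER_CUBIC)
B=cv2.resize(w["frame"][:300,80:480],(400,300));B=cv2.copyMakeBorder(B,0,100,0,0,0)
cv2.imwrite("pics/fin.png",np.hstack([A,B]))
for n,lo,hi,z,zn in(("narrow",(12,90,100),(34,255,255),.056,"narrow"),("blue",(105,120,80),(130,255,255),.008,"b")):
  for nm,im in(("top",t),("scene",s)):
    for c in blobs(im,lo,hi,40):
        (u,v),ax,_=cv2.fitEllipse(c)
        print(nm,n,round(u,1),round(v,1),hit(im,u,v,z).round(4))
E
```

```text
35.2667 [ 0.63365523 -0.35923058  0.13713038]
top narrow 57.7 169.6 [0.6107 0.5554]
scene narrow 336.1 229.7 [0.6143 0.1138]
scene narrow 323.0 109.2 [0.1409 0.298 ]
scene narrow 515.1 89.1 [0.2057 0.9392]
scene narrow 365.8 42.6 [-0.2778  0.6645]
scene narrow 420.3 29.3 [-0.3399  0.9454]
scene narrow 379.2 7.5 [-0.6272  0.9199]
scene narrow 71.8 3.8 [-1.0442 -0.3692]
scene narrow 39.4 5.1 [-1.0626 -0.5012]
top blue 362.9 203.0 [ 0.5241 -0.2251]
scene blue 167.1 253.3 [ 0.5244 -0.2277]
```

View pics/fin.png

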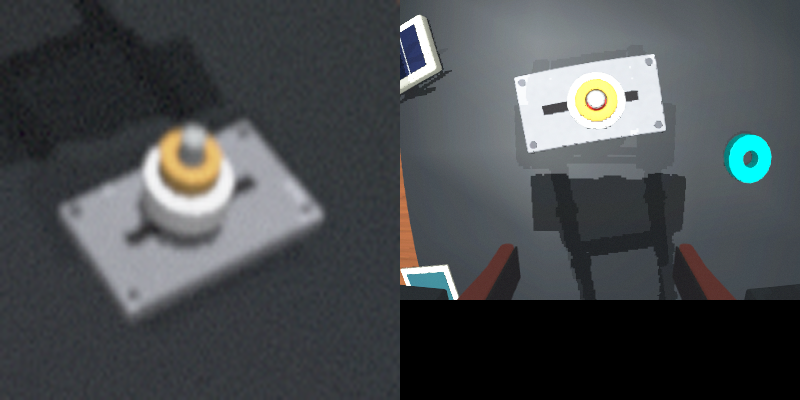

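The stack is flat and concentric, and the blue spare hasn't moved. Handing in.

```bash
python3 -c "
from bench import *
job_done()"
```

```text
the job is handed in; nothing more can be done
```

The stack is built and the job is handed in, at about 35 s of the 54 s allowed; no verdict is reported. I threaded the aluminium spacer first, then the brass one. I pressed each down until the force rose against a hard stop, at 18 N and 17 N.

**Heights:** The tool stopped at 35.8 mm for the wide spacer and 53.7 mm for the narrow one. Fully home would be 36 mm and 54 mm. The readings carry roughly 1 mm of noise, and the collar travel itself was only inferred from them.

**Final pictures:** The spacers look flat and concentric round the arbor, and the gripper was open and clear of the stack. The blue spare measured less than 0.5 mm from where it started. I did not re-measure the turbine, jar, screwdriver or film sample, but the arm came near none of them.

**Checks that fell short:**
- The final top-view colour mask missed the brass ring on the stack.
- The scene camera put the brass ring about 4 mm off in y. I trust the wrist view and the force instead, because the scene camera had read 1 to 3 mm to the same side of the other views from the start.

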